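# Bring the yellow beads round to the arrow

### The arm

A 6-joint arm with a two-finger parallel gripper is mounted at the origin on the work surface. World frame = base frame: x ahead of the robot, y to its left, z up, the work surface at z = 0. Lengths are in mm, angles in rad, forces in N, time in s.
With the tool pointing down it reaches from about 275 to 975 mm from the base axis. Payload 8.4 kg.
Tool frame: the origin (TCP) lies on the mounting face of the last link; the fingertips stand 190 mm ahead of it and the grasp point (between the pads) lies 171 mm ahead of it; z points along the fingers, y is the direction in which the jaws open and shut (so a half turn about z gives the same grasp; the last joint's range is limited). The gripper opens to 92 mm and grips with 3 to 60 N. Pads are 20 mm wide; open, the fingers measure 128 mm over their backs; the gripper's body (75 mm by 189 mm) begins 69 mm behind the grasp point.
Start: joints at [1.308, 0.353, 1.633, -0, 1.155, -0.002], TCP at [161.157, 603.869, 404.683] pointing down, gripper open.
Joint ranges: [-2.63, 2.63], [-0.92, 2.1], [0.06, 2.66], [-1.3, 4.44], [0, 2.69], [-3.02, 3.02]. Speed limits (rad/s): [2.22, 2.22, 2.79, 3.14, 3.14, 3.14].

### API

Orientations are given as a unit quaternion [w, x, y, z].
In Python, from cell import bot gives the robot as it stands.
- The arm moves only by the tool apply_moves, never from a script. Its arguments are lists of equal length, an entry for each row: "grip": the finger opening in mm, from 0 to 91.9; "translation": the shift along the tool's x, y, z in mm, a list of three; "angular": the turn, a rotation vector about the tool's x, y, z in degrees, a list of three. In form: {"grip": [grip, ...], "translation": [[tx, ty, tz], ...], "angular": [[wx, wy, wz], ...]}. A call has 1 to 12 rows; each row is the pose to reach, as a shift and turn from the pose commanded when the call began, along the tool's axes at that moment; what a row does not reach only later rows make up. A row lasts 1/12 s, in which the tool goes at most 41.7 mm and 7.16 degrees, less where a joint would pass 70% of its speed; a pose out of reach is approached as far as the arm can. A call with a gripper value outside its range is refused whole. The fingers move at their own pace and stop on an object; "newtons" is the grip in N (left out, the last holds). Time passes only in rows, so rows that repeat a pose let the fingers close. It gives the time, the measured TCP pose, the force and the opening at its end, in the units of the state.
- bot.get_obs(): the state, without advancing time (a new reading comes with each control period).
- bot.snapshot(name): name is "scene" or "top" or "wrist"; returns the picture (400x640x3 uint8, blue, green, red); there is no depth.
- bot.get_calibration(name): a dict with "mtx" (3x3 intrinsics, pixels), "k1" (the pictures are not rectified: a ray, as slopes to the right and down, at radius r is drawn at 1 + k1 r^2 times it, then the intrinsics apply), "rvec" (rotation vector, rad) and "tvec" (3), from world to camera coordinates, as OpenCV has them; the wrist camera has in their place "T_tool_cam" (4x4, takes a point from camera to tool coordinates, whose origin is the TCP and whose axes are the flange's). Camera axes: x right, y down, z forward; pixel columns grow to the right and rows downward; lengths in mm; the calibration is good to about 2 mm. A picture is of the moment at which its call begins: read the wrist's pose just before it. get_calibration takes no time and is no camera call.
- bot.sign_off(): hands the job in, once; it reports no verdict.
The state is a dict: "time": time; "qpos": joint angles; "qvel": joint speeds; "effort": joint torques, N m; "tcp_pos": TCP position; "tool_rot": TCP orientation; "wrist_force": force on the tool from outside, world axes, zero at the start; "ft_torque": the same for the moment, N m; "grip_width": opening from 0.0 (shut) to 1.0 (fully open).
Only numpy, scipy, OpenCV 4.12 (cv2) and the standard library are available. Lean on these libraries where they do the work, as an engineer would, in place of code of your own. Each camera call takes 0.05 s, during which the arm holds its last target.

### The job

Turn the six-cup bead carousel until the cup of yellow beads lines up squarely with the white arrow on its fixed centre cap (the side with the small white dish), by gently pushing its black rim tabs with the fingertips or the outside of the fingers; either direction will do. Do not grip the tabs, do not touch the white tray, its cups or the beads, and do not lift or shift the jar, the spool or the brass pot standing around it. Leave the carousel at rest.

Things in the scene. Friction and masses are not known exactly. Their poses are not given: they have to be found in the camera images.
- stand: Fixed stand of the bead carousel. Origin on the table, on the vertical turning axis; its -x axis is the way the white arrow on the fixed dark blue centre cap points (cap radius 26 mm, top at 107 mm). Grey foot: radius 75 mm, 12 mm high, with a tongue and white dish (62 mm wide, 16 mm high) out along -x to 180 mm. Outside the tray nothing fixed stands above 16 mm, so fingers may sweep all round.
- carousel (a joint): Angle of tray and tabs on the stand, rad, positive counter-clockwise from above, turns without stops. At 0 (or any whole turn) the yellow cup is exactly at the arrow. Stays where it is left: friction only, about 0.25 N m (2 to 3 N at a tab), no detents or spring.
- tray: Turning white tray: radius 86 mm, height 58 to 80 mm, with six grey cups (radius 25 mm) of beads up to 95 mm high. Cup centres 56 mm from the axis, every 60 degrees; counter-clockwise from above: yellow, red, blue, white, green, pink. Not to be touched. Origin on the axis at table height, z up; its -x axis points at the yellow cup.
- tabs: Six black rim tabs turning with the tray, one on the radial line of each cup (every 60 degrees). Upright plates 8 mm thick, reaching from 86 to 137 mm from the axis, 58 to 90 mm above the table. Push on the flat sides, well about 115 mm from the axis. Origin on the axis at table height, z up; its -x axis points along the yellow cup's tab.
- yellow_cup (a point): Centre of the yellow cup, 56 mm from the turning axis, 90 mm above the table; turns with the tray.
- arrow_mark (a point): Fixed point 56 mm from the axis in the direction the arrow points, 90 mm above the table: where the centre of the yellow cup must come.
- yellow_tab (a point): Top of the black tab outside the yellow cup, 111 mm from the axis, 90 mm above the table; turns with the tray.
- bead_jar: Loose bystander: green glass jar with red lid, radius 28 mm, 85 mm high; origin at the centre of its underside. Leave alone.
- spool: Loose bystander: wooden spool standing on end, radius 24 mm, 56 mm high; origin at the centre of its underside. Leave alone.
- clasp_pot: Loose bystander: open brass pot, radius 32 mm, 50 mm high; origin at the centre of its underside. Leave alone.

How it is judged (in metres and radians):
On the way:
1. a rim tab is pushed with the fingers (contact force between the fingers and tabs above 0.5 N), for 0.1 s.
At the end, for the whole second after the job is handed in: The yellow cup's centre is within 8 mm (about 8 degrees of turn) of the point marked by the arrow, the carousel is at rest, and jar, spool and pot stand within 15 mm of where they were (horizontal distance between yellow_cup and arrow_mark below 0.008 m and velocity of joint carousel between -0.05 and 0.05 rad/s and distance of each of bead_jar, spool, clasp_pot from where it was at the start of the episode below 0.015 m); the robot touches nothing.
It fails at once if the jar, the spool or the pot is lifted or shifted by more than 15 mm (distance of any of bead_jar, spool, clasp_pot from where it was at the start of the episode above 0.015 m).
It fails at once if the white tray, its cups or beads are pressed (over 1 N) by the robot (contact force between any of the fingers, the arm and tray above 1 N).
It fails at once if a tab is gripped or shoved roughly (over 25 N) (contact force between the fingers and tabs above 25 N).
It also fails if it takes over 58 s, if anything falls off the work surface, if the arm or the gripper's body presses on something with over 40 N, if the wrist force passes 120 N, or if a joint passes its speed limit or range.

## Working session

There is one attempt and no reset: what is moved stays moved. The work goes in short steps, Python scripts to look and compute and a tool call to move; the robot and the scene stay as the last step left them, time stands still between calls to the robot, and variables do not carry over. Pictures are saved under pics/ and viewed, and the job is handed in when it is done.

Besides the shell and the picture viewer there is one more tool, called after "Call:" by a JSON object that holds its "op" and its "data". apply_moves: Moves the arm, as the interface text tells. Its arguments: {"type":"object","properties":{"grip":{"type":"array","items":{"type":"number"}},"translation":{"type":"array","items":{"type":"array","items":{"type":"number"}}},"angular":{"type":"array","items":{"type":"array","items":{"type":"number"}}},"newtons":{"type":"number"}},"required":["grip","translation","angular"]}

```bash
mkdir -p pics; ls; python3 - <<'E'
from cell import bot
import cv2
o=bot.get_obs(); print(o)
for n in ("scene","top"):
    cv2.imwrite(f"pics/{n}0.png",bot.snapshot(n))
for n in ("scene","top","wrist"): print(n,bot.get_calibration(n))
E
```

```text
pics
{'time': 0.0, 'qpos': array([ 1.30758638e+00,  3.53665690e-01,  1.63415274e+00,  1.18449393e-05,
        1.15521675e+00, -2.40596716e-03]), 'qvel': array([-0.00113488,  0.00150019,  0.00037691, -0.00044   , -0.00103978,
       -0.00060008]), 'effort': array([-3.77443866e-03, -5.93853199e+01, -3.34220552e+01,  6.96445419e-02,
        2.33828259e-02, -9.21557444e-05]), 'tcp_pos': array([161.09923799, 603.62827675, 403.944594  ]), 'tool_rot': array([-1.00877340e-04,  1.30035072e-01,  9.91509133e-01, -7.14196346e-04]), 'wrist_force': array([ 0.44777174,  0.15206294, -0.2047897 ]), 'ft_torque': array([-0.01642526,  0.00584323, -0.02161421]), 'grip_width': 0.9999130427679314}
scene {'mtx': array([[421.61126849,   0.        , 318.76721852],
       [  0.        , 421.61126849, 197.70811749],
       [  0.        ,   0.        ,   1.        ]]), 'k1': -0.037541047774579624, 'rvec': array([ 1.72756629,  2.1023544 , -0.63249189]), 'tvec': array([  45.22738093, -468.02521877, 1591.11593912])}
top {'mtx': array([[384.52946703,   0.        , 304.1803296 ],
       [  0.        , 384.52946703, 196.10157145],
       [  0.        ,   0.        ,   1.        ]]), 'k1': -0.025701840605620106, 'rvec': array([ 2.14066349, -2.1117309 ,  0.14399615]), 'tvec': array([ 54.30274901, 621.76134348, 831.21540482])}
wrist {'mtx': array([[284.6288702 ,   0.        , 319.98142684],
       [  0.        , 284.6288702 , 200.10338705],
       [  0.        ,   0.        ,   1.        ]]), 'k1': 0.009019912730376119, 'T_tool_cam': array([[-1.07900008e-03, -9.71787203e-01, -2.35856878e-01,
         6.63870943e+01],
       [ 9.99998836e-01, -7.94048981e-04, -1.30313003e-03,
         1.08395801e+00],
       [ 1.07908317e-03, -2.35858010e-01,  9.71786929e-01,
         2.05381647e+01],
       [ 0.00000000e+00,  0.00000000e+00,  0.00000000e+00,
         1.00000000e+00]])}
```

View pics/top0.png

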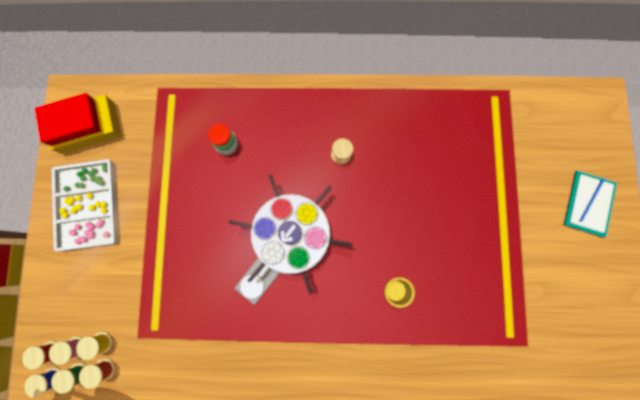

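View pics/scene0.png

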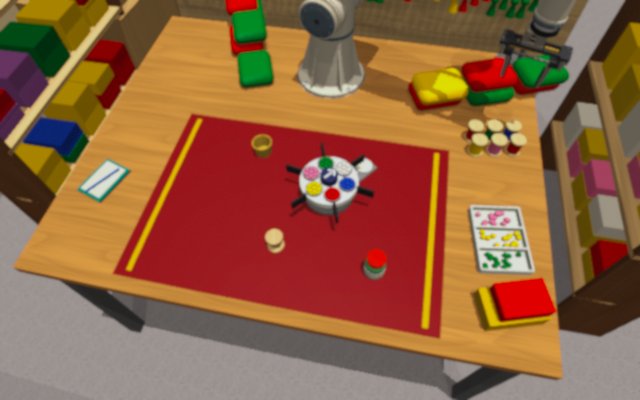

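```bash
cat > h.py <<'E'
import numpy as np, cv2
from cell import bot
def cam(name):
    c=bot.get_calibration(name); R=cv2.Rodrigues(c['rvec'])[0]; return c['mtx'],c['k1'],R,np.array(c['tvec'])
def ray(name,uv,z):
    K,k1,R,t=cam(name)
    d=cv2.undistortPoints(np.array([[uv]],float),K,np.array([k1,0,0,0]))[0,0]
    d=R.T@np.array([d[0],d[1],1]); o=-R.T@t
    return o+d*(z-o[2])/d[2]
def proj(name,P):
    c=bot.get_calibration(name)
    return cv2.projectPoints(np.array(P,float).reshape(-1,3),c['rvec'],c['tvec'],c['mtx'],np.array([c['k1'],0,0,0]))[0][:,0]
def blobs(im,lo,hi,amin=20,roi=None):
    m=cv2.inRange(cv2.cvtColor(im,cv2.COLOR_BGR2HSV),np.array(lo),np.array(hi))
    if roi is not None:
        x0,y0,x1,y1=roi; k=np.zeros_like(m); k[y0:y1,x0:x1]=255; m&=k
    n,l,s,c=cv2.connectedComponentsWithStats(m)
    return [(np.round(c[i],1),s[i,4]) for i in range(1,n) if s[i,4]>=amin]
E
python3 - <<'E'
from h import *
im=cv2.imread("pics/top0.png")
cv2.imwrite("pics/topcrop0.png",cv2.resize(im[110:330,190:430],None,fx=3,fy=3,interpolation=cv2.INTER_CUBIC)[:600,:720])
roi=(245,190,335,275)
for n,lo,hi in (("yel",(20,120,120),(35,255,255)),("pink",(140,60,120),(172,200,255)),("green",(50,100,40),(80,255,255)),("blue",(112,90,60),(130,255,255))):
    for c,a in blobs(im,lo,hi,15,roi): print(n,c,a,ray("top",c,90).round(1))
for n,lo,hi,r in (("jar",(0,220,180),(10,255,255),(200,115,245,160)),("spool",(10,60,130),(30,200,255),(325,130,360,170)),("pot",(15,100,100),(35,255,255),(375,270,425,315))):
    for c,a in blobs(im,lo,hi,15,r): print(n,c,a,ray("top",c,{"jar":85,"spool":56,"pot":50}[n]).round(1))
print(ray("top",(290,233),107))
E
```

```text
yel [306.3 213.2] 309 [577.   56.5  90. ]
pink [314.9 237.5] 312 [524.7  37.2  90. ]
green [298.  257.2] 294 [482.2  72.9  90. ]
blue [264.2 227.8] 279 [544.  147.3  90. ]
jar [218.8 134.1] 335 [756.3 258.7  85. ]
spool [341.6 150.5] 461 [728.3 -22.5  56. ]
pot [399.2 292.1] 726 [ 409.6 -149.6   50. ]
[532.47964024  90.02725614 107.        ]
```

View pics/topcrop0.png

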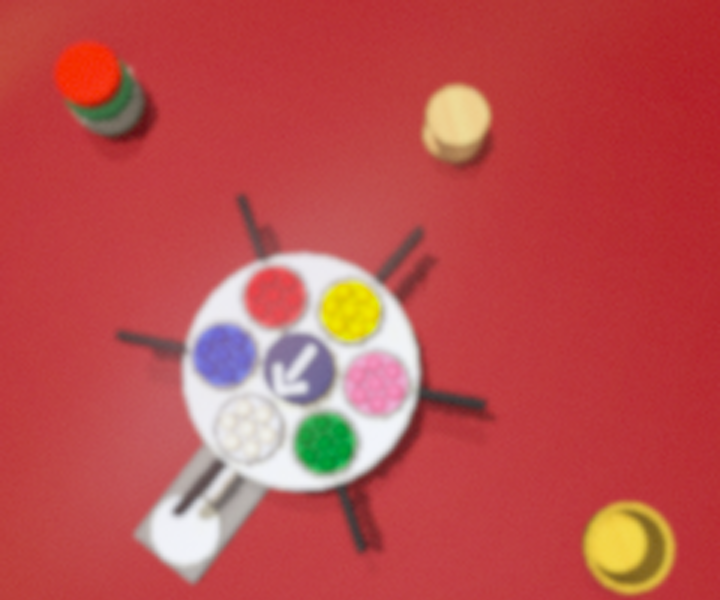

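```bash
python3 - <<'E'
from h import *
im=cv2.imread("pics/top0.png")
C=np.array([534.3,92.2])
for c,a in blobs(im,(0,0,190),(180,70,255),15,(235,272,266,305)): 
    p=ray("top",c,16)[:2]-C; print("dish",c,a,p,np.linalg.norm(p),np.degrees(np.arctan2(p[1],p[0])))
for q in ((278,392),(312,348),(275,395)):
    p=ray("top",(q[0]/3+190,q[1]/3+110),107)[:2]-C; print(p)
for q in ((240,198),(420,232),(484,405),(361,549),(120,335),(180,512)):
    p=ray("top",(q[0]/3+190,q[1]/3+110),90)[:2]-C; print("tab",p,np.linalg.norm(p),np.degrees(np.arctan2(p[1],p[0])))
# scene check
s=cv2.imread("pics/scene0.png")
for n,lo,hi in (("yel",(20,120,120),(35,255,255)),("blue",(112,90,60),(130,255,255)),("green",(50,100,40),(80,255,255)),("pink",(140,60,120),(172,200,255))):
    for c,a in blobs(s,lo,hi,15,(290,150,370,215)): print(n,c,a,ray("scene",c,90).round(1))
E
```

```text
dish [251.2 286.6] 457 [-120.81151716   90.54643223] 150.9770812644328 143.1489879786006
[-18.17588835  12.96966298]
[ 13.10648594 -10.34735103]
[-20.30467404  15.03099402]
tab [124.50537594  45.90500134] 132.69837145524698 20.2388775823137
tab [100.46062161 -86.8594917 ] 132.80402023765575 -40.847097480128085
tab [ -24.55854549 -133.11272501] 135.35922472100862 -100.45320266374704
tab [-126.28754501  -46.66305038] 134.63277571289646 -159.72080748085452
tab [ 22.00291533 130.30558878] 132.1501976976204 80.4156570995522
tab [-103.06384764   81.85145971] 131.6123783949128 141.54402725121633
yel [313.6 188.2] 156 [581.9  57.9  90. ]
blue [328.  177.4] 82 [537.1  91.1  90. ]
blue [346.9 183.5] 135 [548.  148.3  90. ]
green [325.3 162.4] 118 [485.   73.1  90. ]
pink [310.8 172.5] 151 [529.3  38.5  90. ]
```

```bash
cat >> h.py <<'E'
from scipy.spatial.transform import Rotation as Ro
C=np.array([534.3,92.2])
def rows(pts):
    o=bot.get_obs(); R=Ro.from_quat(np.roll(o['tool_rot'],-1)).as_matrix()
    for p in pts: print((R.T@(np.array(p)-o['tcp_pos'])).round(0).tolist())
def arc(r,a,z): a=np.radians(a); return [C[0]+r*np.cos(a),C[1]+r*np.sin(a),z]
E
python3 - <<'E'
from h import *
rows([arc(118,50,404),arc(118,50,256)])
E
```

```text
[-542.0, -291.0, 0.0]
[-542.0, -291.0, 148.0]
```

Call:
{"op": "apply_moves", "data": {"grip": [0,0,0,0,0,0,0,0,0,0,0,0], "translation": [[-35,-19,0],[-70,-38,0],[-105,-57,0],[-140,-75,0],[-175,-94,0],[-210,-113,0],[-245,-132,0],[-280,-150,0],[-315,-169,0],[-350,-188,0],[-385,-207,0],[-420,-225,0]], "angular": [[0,0,0],[0,0,0],[0,0,0],[0,0,0],[0,0,0],[0,0,0],[0,0,0],[0,0,0],[0,0,0],[0,0,0],[0,0,0],[0,0,0]]}}

```text
time: 1.1
tcp_pos: [510.0, 276.4, 404.5]
tool_rot: [-0.0, 0.13, 0.992, -0.0]
wrist_force: [0.0, 0.9, -0.1]
grip_width: 0.153
```

Call:
{"op": "apply_moves", "data": {"grip": [0,0,0,0,0,0,0], "translation": [[-30,-16,0],[-60,-33,0],[-90,-49,0],[-110,-60,0],[-122,-66,0],[-122,-66,0],[-122,-66,0]], "angular": [[0,0,0],[0,0,0],[0,0,0],[0,0,0],[0,0,0],[0,0,0],[0,0,0]]}}

```text
time: 1.68
tcp_pos: [609.6, 183.0, 404.2]
tool_rot: [-0.001, 0.131, 0.991, -0.0]
wrist_force: [-0.3, 0.6, -0.2]
grip_width: 0.005
```

```bash
python3 - <<'E'
from h import *
o=bot.get_obs(); print({k:np.round(o[k],3) for k in ('time','tcp_pos','tool_rot','wrist_force','grip_width')})
cv2.imwrite("pics/top1.png",bot.snapshot("top")); cv2.imwrite("pics/wrist1.png",bot.snapshot("wrist"))
E
```

```text
{'time': np.float64(1.683), 'tcp_pos': array([609.573, 182.971, 404.179]), 'tool_rot': array([-0.001,  0.131,  0.991, -0.   ]), 'wrist_force': array([-0.304,  0.57 , -0.247]), 'grip_width': np.float64(0.005)}
```

View pics/top1.png

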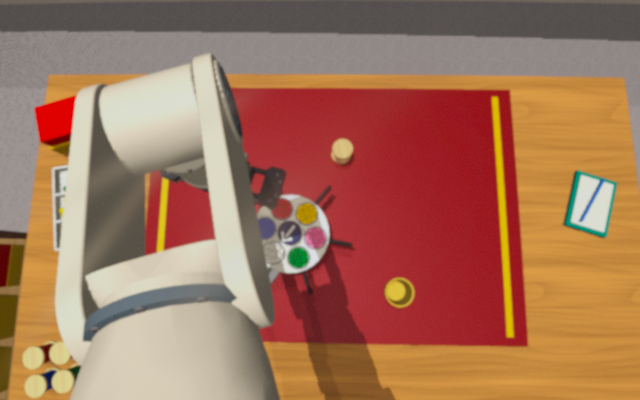

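View pics/wrist1.png

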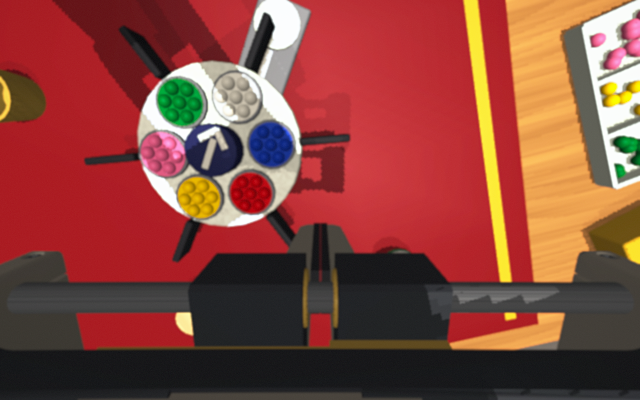

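Call:
{"op": "apply_moves", "data": {"grip": [0,0,0,0,0,0,0], "translation": [[0,0,30],[0,0,60],[0,0,90],[0,0,120],[0,0,140],[0,0,149],[0,0,149]], "angular": [[0,0,0],[0,0,0],[0,0,0],[0,0,0],[0,0,0],[0,0,0],[0,0,0]]}}

```text
time: 2.37
tcp_pos: [608.3, 183.8, 253.7]
tool_rot: [-0.002, 0.129, 0.992, -0.001]
wrist_force: [-0.0, -0.2, 0.0]
grip_width: 0.004
```

```bash
python3 - <<'E'
from h import *
o=bot.get_obs(); print({k:np.round(o[k],3) for k in ('time','tcp_pos','tool_rot','wrist_force','grip_width')})
cv2.imwrite("pics/wrist2.png",bot.snapshot("wrist"))
print(); rows([arc(116,a,256) for a in range(53,54+56,5)]); print(); rows([arc(116,a,256) for a in range(53,251,4)])
E
```

```text
{'time': np.float64(2.367), 'tcp_pos': array([608.346, 183.767, 253.738]), 'tool_rot': array([-0.002,  0.129,  0.992, -0.001]), 'wrist_force': array([-0.047, -0.244,  0.041]), 'grip_width': np.float64(0.004)}

[5.0, -0.0, -1.0]
[15.0, 3.0, -0.0]
[24.0, 6.0, -0.0]
[34.0, 7.0, -0.0]
[45.0, 8.0, -0.0]
[55.0, 8.0, -0.0]
[65.0, 7.0, -0.0]
[75.0, 5.0, -0.0]
[84.0, 3.0, -0.0]
[94.0, -1.0, -0.0]
[103.0, -5.0, -0.0]
[112.0, -10.0, -0.0]

[5.0, -0.0, -1.0]
[13.0, 3.0, -1.0]
[21.0, 5.0, -0.0]
[28.0, 6.0, -0.0]
[36.0, 8.0, -0.0]
[45.0, 8.0, -0.0]
[53.0, 8.0, -0.0]
[61.0, 8.0, -0.0]
[69.0, 7.0, -0.0]
[77.0, 5.0, -0.0]
[84.0, 3.0, -0.0]
[92.0, -0.0, -0.0]
[99.0, -3.0, -0.0]
[107.0, -7.0, -0.0]
[114.0, -11.0, -0.0]
[120.0, -16.0, -0.0]
[126.0, -21.0, -0.0]
[132.0, -27.0, -0.0]
[138.0, -33.0, -0.0]
[143.0, -39.0, -0.0]
[147.0, -46.0, -0.0]
[151.0, -53.0, -0.0]
[155.0, -60.0, -0.0]
[158.0, -68.0, -0.0]
[160.0, -76.0, -0.0]
[162.0, -83.0, -0.0]
[164.0, -91.0, -0.0]
[165.0, -99.0, -0.0]
[165.0, -107.0, -0.0]
[165.0, -116.0, -0.0]
[164.0, -124.0, -0.0]
[162.0, -132.0, -0.0]
[160.0, -139.0, -0.0]
[158.0, -147.0, -0.0]
[155.0, -155.0, -0.0]
[151.0, -162.0, -0.0]
[147.0, -169.0, -0.0]
[143.0, -176.0, -0.0]
[138.0, -182.0, -0.0]
[132.0, -188.0, -0.0]
[127.0, -194.0, -0.0]
[120.0, -199.0, -0.0]
[114.0, -204.0, -0.0]
[107.0, -208.0, -0.0]
[100.0, -212.0, -0.0]
[93.0, -215.0, -0.0]
[85.0, -218.0, -0.0]
[77.0, -220.0, -0.0]
[69.0, -222.0, -0.0]
[61.0, -223.0, -0.0]
```

View pics/wrist2.png

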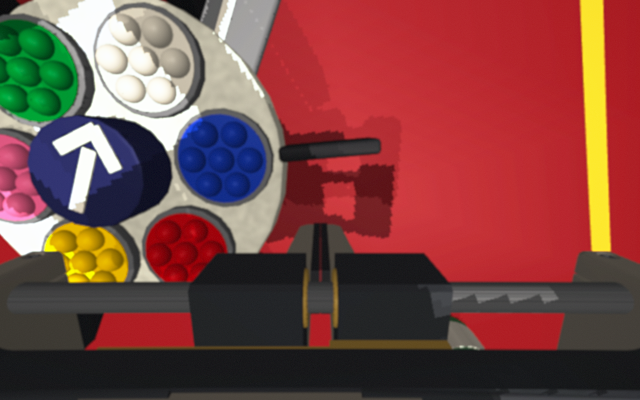

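Call:
{"op": "apply_moves", "data": {"grip": [0,0,0,0,0,0,0,0,0,0,0,0], "translation": [[5,0,0],[13,3,0],[21,5,0],[28,6,0],[36,8,0],[45,8,0],[53,8,0],[61,8,0],[69,7,0],[77,5,0],[84,3,0],[92,0,0]], "angular": [[0,0,0],[0,0,0],[0,0,0],[0,0,0],[0,0,0],[0,0,0],[0,0,0],[0,0,0],[0,0,0],[0,0,0],[0,0,0],[0,0,0]]}}

```text
time: 3.42
tcp_pos: [520.4, 206.7, 255.8]
tool_rot: [0.0, 0.13, 0.992, 0.0]
wrist_force: [3.6, 0.2, 0.1]
grip_width: 0.005
```

```bash
cat >> h.py <<'E'
def stat():
    o=bot.get_obs(); print({k:np.round(o[k],3).tolist() for k in ('time','tcp_pos','tool_rot','wrist_force','grip_width')})
    p=o['tcp_pos'][:2]-C; print('r,ang',np.hypot(*p).round(1),np.degrees(np.arctan2(p[1],p[0])).round(1))
def wray(o,uv,z):
    c=bot.get_calibration('wrist'); d=cv2.undistortPoints(np.array([[uv]],float),c['mtx'],np.array([c['k1'],0,0,0]))[0,0]
    R=Ro.from_quat(np.roll(o['tool_rot'],-1)).as_matrix(); T=c['T_tool_cam']
    d=R@T[:3,:3]@np.array([d[0],d[1],1]); s=o['tcp_pos']+R@T[:3,3]
    return s+d*(z-s[2])/d[2]
E
python3 - <<'E'
from h import *
stat()
cv2.imwrite("pics/wrist3.png",bot.snapshot("wrist"))
rows([arc(115,a,255) for a in range(98,98+4*24,4)])
E
```

```text
{'time': 3.417, 'tcp_pos': [520.394, 206.71, 255.757], 'tool_rot': [0.0, 0.13, 0.992, 0.0], 'wrist_force': [3.629, 0.21, 0.072], 'grip_width': 0.005}
r,ang 115.4 96.9
[0.0, -0.0, 0.0]
[8.0, -4.0, 1.0]
[15.0, -8.0, 1.0]
[21.0, -12.0, 1.0]
[28.0, -17.0, 1.0]
[34.0, -22.0, 1.0]
[40.0, -28.0, 1.0]
[45.0, -34.0, 1.0]
[50.0, -40.0, 1.0]
[54.0, -47.0, 1.0]
[58.0, -54.0, 1.0]
[61.0, -61.0, 1.0]
[64.0, -69.0, 1.0]
[67.0, -76.0, 1.0]
[68.0, -84.0, 1.0]
[70.0, -92.0, 1.0]
[70.0, -100.0, 1.0]
[71.0, -108.0, 1.0]
[70.0, -116.0, 1.0]
[69.0, -124.0, 1.0]
[68.0, -132.0, 1.0]
[66.0, -140.0, 1.0]
[63.0, -147.0, 1.0]
[60.0, -155.0, 1.0]
```

View pics/wrist3.png

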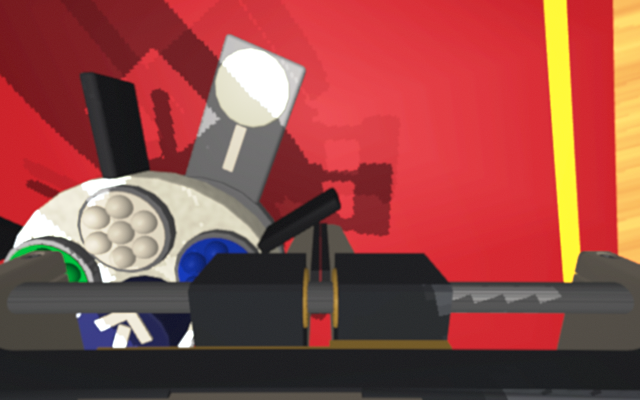

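Blue tab, from (262,245) to (338,197), is turning ahead of the fingertip at about (320,230). The push force is 3.6 N. Continuing round.

Call:
{"op": "apply_moves", "data": {"grip": [0,0,0,0,0,0,0,0,0,0,0,0], "translation": [[8,-4,0],[15,-8,0],[21,-12,0],[28,-17,0],[34,-22,0],[40,-28,0],[45,-34,0],[50,-40,0],[54,-47,0],[58,-54,0],[61,-61,0],[64,-69,0]], "angular": [[0,0,0],[0,0,0],[0,0,0],[0,0,0],[0,0,0],[0,0,0],[0,0,0],[0,0,0],[0,0,0],[0,0,0],[0,0,0],[0,0,0]]}}

```text
time: 4.47
tcp_pos: [440.8, 156.0, 255.7]
tool_rot: [0.0, 0.13, 0.992, 0.0]
wrist_force: [1.8, 2.1, 0.4]
grip_width: 0.003
```

```bash
python3 - <<'E'
from h import *
stat()
cv2.imwrite("pics/wrist4.png",bot.snapshot("wrist"));cv2.imwrite("pics/top4.png",bot.snapshot("top"))
rows([arc(115,a,255) for a in range(150,150+4*26,4)])
E
```

```text
{'time': 4.467, 'tcp_pos': [440.844, 155.989, 255.72], 'tool_rot': [0.0, 0.13, 0.992, 0.0], 'wrist_force': [1.836, 2.056, 0.415], 'grip_width': 0.003}
r,ang 113.2 145.7
[4.0, -7.0, 0.0]
[6.0, -15.0, 0.0]
[7.0, -23.0, 0.0]
[7.0, -31.0, 1.0]
[8.0, -39.0, 1.0]
[7.0, -47.0, 1.0]
[6.0, -55.0, 1.0]
[5.0, -63.0, 1.0]
[3.0, -70.0, 1.0]
[0.0, -78.0, 1.0]
[-3.0, -85.0, 1.0]
[-7.0, -92.0, 1.0]
[-11.0, -99.0, 1.0]
[-16.0, -106.0, 1.0]
[-21.0, -112.0, 1.0]
[-26.0, -118.0, 1.0]
[-32.0, -123.0, 1.0]
[-38.0, -129.0, 1.0]
[-45.0, -133.0, 1.0]
[-52.0, -137.0, 1.0]
[-59.0, -141.0, 1.0]
[-66.0, -144.0, 1.0]
[-74.0, -147.0, 1.0]
[-81.0, -149.0, 0.0]
[-89.0, -150.0, 0.0]
[-97.0, -151.0, 0.0]
```

View pics/wrist4.png

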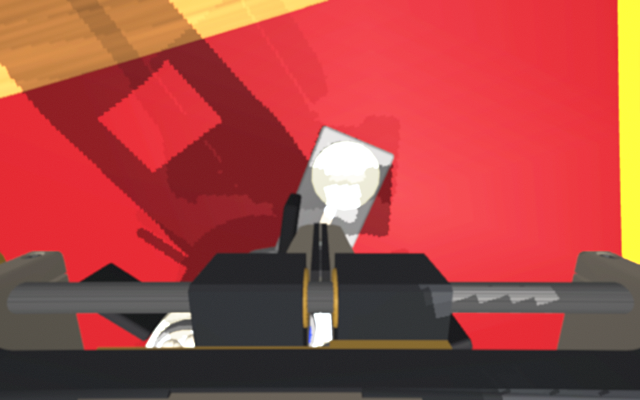

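View pics/top4.png

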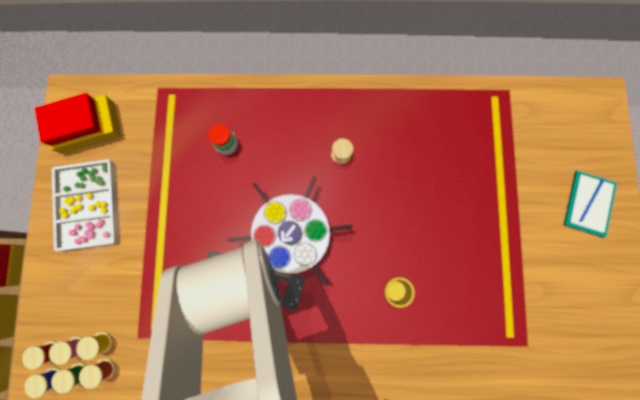

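Yellow cup is now at (275,212) in the top view and blue at (278,257), nearest the dish. The turn is about 75° so far. Continuing.

Call:
{"op": "apply_moves", "data": {"grip": [0,0,0,0,0,0,0,0,0,0,0,0], "translation": [[4,-7,0],[7,-15,0],[8,-23,0],[9,-31,0],[9,-39,0],[9,-47,0],[8,-55,0],[6,-63,0],[4,-70,0],[1,-78,0],[-2,-85,0],[-6,-92,0]], "angular": [[0,0,0],[0,0,0],[0,0,0],[0,0,0],[0,0,0],[0,0,0],[0,0,0],[0,0,0],[0,0,0],[0,0,0],[0,0,0],[0,0,0]]}}

```text
time: 5.57
tcp_pos: [423.3, 65.3, 255.6]
tool_rot: [-0.0, 0.13, 0.991, -0.0]
wrist_force: [1.0, 2.9, -0.2]
grip_width: 0.001
```

```bash
cat >> h.py <<'E'
def cups(f):
    im=cv2.imread(f)
    off={"yel":0,"blue":120,"green":240,"pink":300}
    for n,lo,hi in (("yel",(20,120,100),(35,255,255)),("pink",(140,60,120),(172,200,255)),("green",(50,100,40),(80,255,255)),("blue",(112,90,60),(130,255,255))):
        for c,a in blobs(im,lo,hi,100,(245,190,335,275)):
            p=ray("top",c,90)[:2]-C
            if np.hypot(*p)>40: print(n,c,a,np.hypot(*p).round(1),"yellow angle",((np.degrees(np.arctan2(p[1],p[0]))-off[n])%360).round(1))
E
python3 - <<'E'
from h import *
stat()
cv2.imwrite("pics/top5.png",bot.snapshot("top"))
cups("pics/top0.png");cups("pics/top4.png");cups("pics/top5.png")
rows([arc(115,a,255) for a in range(194,194+4*18,4)])
E
```

```text
{'time': 5.567, 'tcp_pos': [423.27, 65.254, 255.592], 'tool_rot': [-0.0, 0.13, 0.991, -0.0], 'wrist_force': [1.013, 2.884, -0.24], 'grip_width': 0.001}
r,ang 114.3 -166.4
yel [306.3 213.2] 309 55.7 yellow angle 320.1
pink [314.9 237.5] 312 55.8 yellow angle 320.1
green [298.  257.2] 294 55.6 yellow angle 320.4
blue [264.2 227.8] 279 56.0 yellow angle 320.0
yel [274.5 212. ] 305 55.8 yellow angle 37.1
pink [299.9 209.2] 308 55.7 yellow angle 37.2
green [315.3 229.9] 283 56.0 yellow angle 36.9
blue [278.6 257. ] 330 56.9 yellow angle 37.0
yel [264.  229.7] 308 55.7 yellow angle 84.2
pink [279.6 209.2] 307 55.6 yellow angle 84.1
green [305.  212.2] 243 55.6 yellow angle 83.8
blue [299.7 256.6] 326 55.7 yellow angle 84.3
[1.0, -0.0, 1.0]
[-3.0, -7.0, 1.0]
[-8.0, -14.0, 1.0]
[-13.0, -20.0, 1.0]
[-18.0, -26.0, 1.0]
[-24.0, -31.0, 1.0]
[-31.0, -36.0, 1.0]
[-37.0, -41.0, 1.0]
[-44.0, -45.0, 1.0]
[-51.0, -49.0, 1.0]
[-59.0, -52.0, 1.0]
[-66.0, -55.0, 1.0]
[-74.0, -57.0, 1.0]
[-82.0, -58.0, 1.0]
[-90.0, -59.0, 1.0]
[-98.0, -60.0, 1.0]
[-106.0, -60.0, 1.0]
[-114.0, -59.0, 1.0]
```

View pics/top5.png

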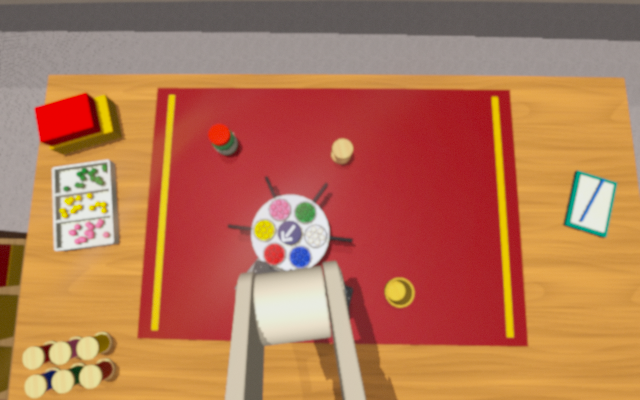

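Yellow is at 84.2° (four colours agree to 0.5°), the target is 143.2°, so 59° remains.

Call:
{"op": "apply_moves", "data": {"grip": [0,0,0,0,0,0,0,0,0,0,0,0], "translation": [[-3,-7,0],[-8,-14,0],[-13,-20,0],[-18,-26,0],[-24,-31,0],[-31,-36,0],[-37,-41,0],[-44,-45,0],[-51,-49,0],[-59,-52,0],[-66,-55,0],[-66,-55,0]], "angular": [[0,0,0],[0,0,0],[0,0,0],[0,0,0],[0,0,0],[0,0,0],[0,0,0],[0,0,0],[0,0,0],[0,0,0],[0,0,0],[0,0,0]]}}

```text
time: 6.62
tcp_pos: [474.3, -4.9, 255.8]
tool_rot: [0.001, 0.13, 0.991, -0.0]
wrist_force: [-0.3, -0.1, -0.0]
grip_width: 0.007
```

```bash
python3 - <<'E'
from h import *
stat()
cv2.imwrite("pics/top6.png",bot.snapshot("top"))
cups("pics/top6.png")
rows([arc(115,a,255) for a in range(238,263,2)])
E
```

```text
{'time': 6.617, 'tcp_pos': [474.271, -4.918, 255.755], 'tool_rot': [0.001, 0.13, 0.991, -0.0], 'wrist_force': [-0.313, -0.104, -0.028], 'grip_width': 0.007}
r,ang 114.2 -121.7
yel [268.3 247.7] 320 55.7 yellow angle 126.3
pink [266.2 221.8] 307 56.0 yellow angle 126.0
green [287.4 207.1] 198 55.9 yellow angle 125.9
[0.0, -1.0, 1.0]
[-4.0, -2.0, 1.0]
[-8.0, -3.0, 1.0]
[-12.0, -4.0, 1.0]
[-15.0, -4.0, 1.0]
[-19.0, -5.0, 1.0]
[-23.0, -5.0, 1.0]
[-27.0, -6.0, 1.0]
[-31.0, -6.0, 1.0]
[-35.0, -6.0, 1.0]
[-39.0, -6.0, 1.0]
[-43.0, -5.0, 1.0]
[-47.0, -5.0, 1.0]
```

View pics/top6.png

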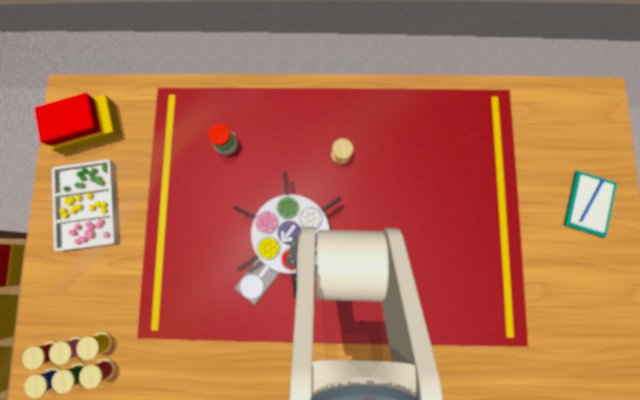

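Call:
{"op": "apply_moves", "data": {"grip": [0,0,0,0,0,0,0,0,0,0], "translation": [[-4,-2,0],[-8,-3,0],[-12,-4,0],[-15,-5,0],[-19,-5,0],[-23,-6,0],[-27,-6,0],[-30,-6,0],[-32,-6,0],[-32,-6,0]], "angular": [[0,0,0],[0,0,0],[0,0,0],[0,0,0],[0,0,0],[0,0,0],[0,0,0],[0,0,0],[0,0,0],[0,0,0]]}}

```text
time: 7.5
tcp_pos: [502.8, -18.2, 255.7]
tool_rot: [0.0, 0.13, 0.992, -0.0]
wrist_force: [-0.9, 0.8, 0.1]
grip_width: 0.003
```

```bash
python3 - <<'E'
from h import *
stat()
cv2.imwrite("pics/top7.png",bot.snapshot("top"))
cups("pics/top7.png")
rows([arc(115,a,255) for a in range(250,264,2)])
E
```

```text
{'time': 7.5, 'tcp_pos': [502.753, -18.214, 255.682], 'tool_rot': [0.0, 0.13, 0.992, -0.0], 'wrist_force': [-0.852, 0.765, 0.124], 'grip_width': 0.003}
r,ang 114.8 -105.9
yel [272.7 252.7] 322 55.9 yellow angle 141.0
pink [264.2 228.4] 315 55.7 yellow angle 141.3
green [280.7 208.1] 193 57.0 yellow angle 140.9
[8.0, 0.0, 1.0]
[4.0, -0.0, 1.0]
[0.0, -0.0, 1.0]
[-4.0, -0.0, 1.0]
[-8.0, -0.0, 1.0]
[-12.0, 0.0, 1.0]
[-16.0, 1.0, 1.0]
```

View pics/top7.png

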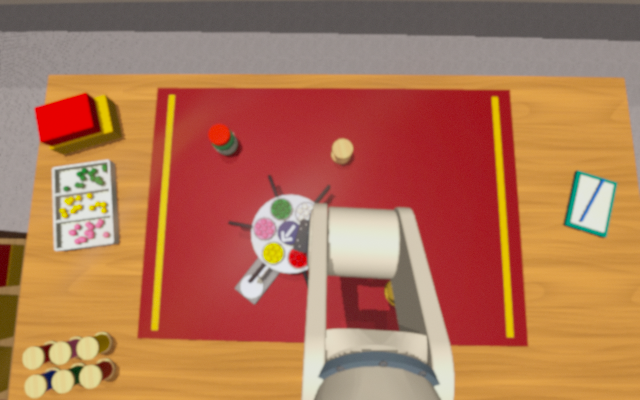

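Yellow is at (273,253), about 2° (2 mm) short. One small nudge of 4 mm, then back off, rise and move clear.

Call:
{"op": "apply_moves", "data": {"grip": [0,0,0,0,0,0,0,0,0,0,0,0], "translation": [[-2,0,0],[-4,0,0],[-4,0,0],[0,0,0],[8,0,0],[14,-3,0],[16,-4,0],[16,-4,-20],[16,-4,-50],[16,-4,-85],[16,-4,-120],[16,-4,-120]], "angular": [[0,0,0],[0,0,0],[0,0,0],[0,0,0],[0,0,0],[0,0,0],[0,0,0],[0,0,0],[0,0,0],[0,0,0],[0,0,0],[0,0,0]]}}

```text
time: 8.55
tcp_pos: [487.4, -18.0, 381.8]
tool_rot: [0.005, 0.13, 0.992, 0.0]
wrist_force: [0.9, 0.6, 0.4]
grip_width: 0.006
```

Call:
{"op": "apply_moves", "data": {"grip": [0,0,0,0,0,0,0,0,0], "translation": [[20,-20,0],[40,-40,0],[60,-60,0],[80,-80,0],[90,-105,0],[100,-130,0],[110,-150,0],[110,-150,0],[110,-150,0]], "angular": [[0,0,0],[0,0,0],[0,0,0],[0,0,0],[0,0,0],[0,0,0],[0,0,0],[0,0,0],[0,0,0]]}}

```text
time: 9.3
tcp_pos: [340.1, -134.9, 375.6]
tool_rot: [0.0, 0.131, 0.991, -0.0]
wrist_force: [-0.9, -0.4, 0.1]
grip_width: 0.007
```

```bash
python3 - <<'E'
from h import *
stat()
im=bot.snapshot("top"); cv2.imwrite("pics/top8.png",im); cv2.imwrite("pics/scene8.png",bot.snapshot("scene"))
cups("pics/top8.png")
for n,lo,hi,r in (("jar",(0,220,180),(10,255,255),(200,115,245,160)),("spool",(10,60,130),(30,200,255),(325,130,360,170)),("pot",(15,100,100),(35,255,255),(375,270,425,315))):
    for c,a in blobs(im,lo,hi,15,r): print(n,c,a)
cv2.imwrite("pics/topcrop8.png",cv2.resize(im[110:310,190:430],None,fx=3,fy=3,interpolation=cv2.INTER_CUBIC))
E
```

```text
{'time': 9.3, 'tcp_pos': [340.106, -134.899, 375.574], 'tool_rot': [0.0, 0.131, 0.991, -0.0], 'wrist_force': [-0.914, -0.391, 0.116], 'grip_width': 0.007}
r,ang 298.8 -130.5
yel [273.5 253.4] 327 55.9 yellow angle 143.4
pink [263.9 229.3] 304 56.0 yellow angle 143.4
blue [315.2 236.3] 313 56.0 yellow angle 142.8
jar [218.8 134.1] 333
spool [341.5 150.4] 457
pot [399.2 292.1] 724
```

View pics/topcrop8.png

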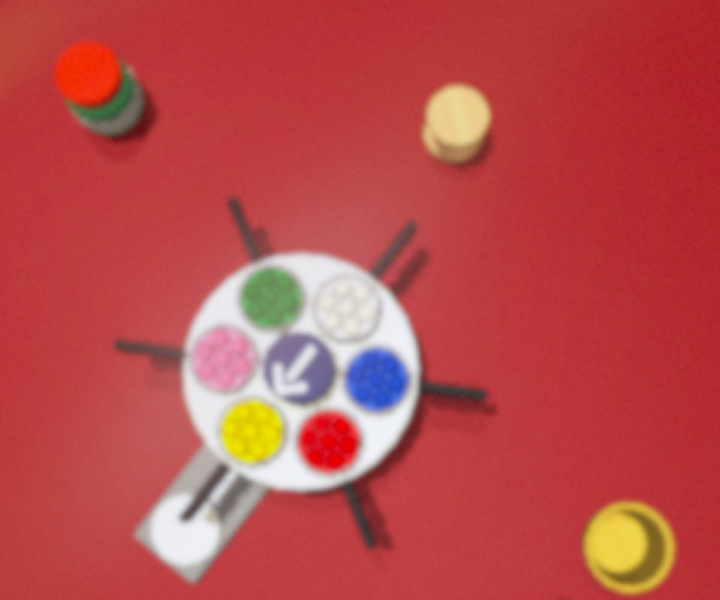

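View pics/scene8.png

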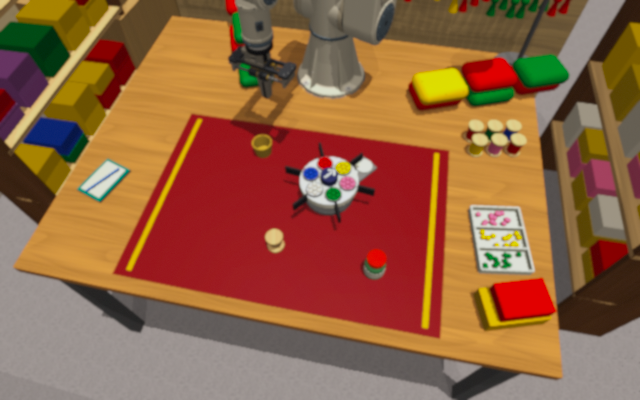

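The yellow cup, at (252,431) in the crop, lies on the arrow line toward the dish. It measures 143.2° against an arrow at about 143.2°. The bystanders' pixels match the start to 0.1 px, and the gripper is clear of everything. Handing in.

```bash
python3 - <<'E'
from h import *
bot.sign_off(); stat()
E
```

```text
the job is handed in; nothing more can be done
the job is handed in; nothing more can be done
```

I turned the carousel about 183° counter-clockwise until the yellow cup lined up with the arrow. I pushed one tab (the blue cup's) with the closed fingertips, then lifted the arm clear and handed the job in at about 9.4 s.

- **Alignment:** in the last top view the yellow cup is at 142.8–143.4° (three cup colours). The arrow, measured from the dish and the arrow drawing, is at 143.1–143.3°. That is under 1 mm of error at the cup, against the 8 mm allowed.
- **Bystanders:** the jar, spool and pot are within 0.1 px of where they were in the first picture.
- **Forces:** the wrist force read at most about 3.6 N at the end of each pushing move. I had no reading between those points. The fingertips were steered to stay outside the tray, and nothing I saw suggested contact.
- **At rest:** I judged this by the cup staying put after the fingers left; I did not measure its speed. No check failed. The scene camera gave positions about 2–5 mm off the top camera's before the turn, so I relied on the top view.

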